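# Slide a reagent carton down the free lane of a fridge shelf insert

### The arm

A 7-joint arm with a two-finger parallel gripper is mounted at the origin on the work surface. World frame = base frame: x ahead of the robot, y to its left, z up, the work surface at z = 0. Lengths are in m, angles in rad, forces in N, time in s.
With the tool pointing down it reaches from about 0.4 to 0.85 m from the base axis. Payload 4.4 kg.
Tool frame: the origin (TCP) lies between the finger pads; the fingertips stand 25 mm ahead of it and the grasp point (between the pads) lies 6 mm ahead of it; z points along the fingers, y is the direction in which the jaws open and shut (so a half turn about z gives the same grasp; the last joint's range is limited). The gripper opens to 94 mm and grips with 3 to 60 N. Pads are 16 mm wide; open, the fingers measure 119 mm over their backs; the gripper's body (75 mm by 177 mm) begins 78 mm behind the grasp point.
Start: joints at [-1.168, 0.628, 0.038, 1.517, -0.027, 0.996, -0.02], TCP at [0.294, 0.58, 0.23] pointing down, gripper open.
Joint ranges: [-3.06, 3.06], [-0.37, 2.12], [-1.25, 1.32], [0.18, 2.47], [-1.1, 4.24], [0.23, 1.98], [-2.94, 2.94]. Speed limits (rad/s): [2.57, 2.57, 3.14, 3.14, 3.14, 3.14, 3.14].

### API

Orientations are given as [roll, pitch, yaw] about the fixed x, y, z axes, in that order (R = Rz(yaw) Ry(pitch) Rx(roll)).
In Python, from rig import * gives the robot as it stands.
- The arm moves only by the tool servo_tool, never from a script. Its argument "steps" is a list of rows, each an object of numbers: "rx", "ry", "rz": the turn, a rotation vector about the tool's x, y, z in degrees; "tx", "ty", "tz": the shift along the tool's x, y, z in m; "grip": the opening, from -1 (shut) to 1 (fully open), so that 0 is half open. A call has 1 to 8 rows; each row is the pose to reach, as a shift and turn from the pose measured when the call began, along the tool's axes at that moment; what a row does not reach only later rows make up. A row lasts 1/8 s, in which the tool goes at most 62.5 mm and 10.7 degrees, less where a joint would pass 70% of its speed; a pose out of reach is approached as far as the arm can. A call with a gripper value outside its range is refused whole. The fingers move at their own pace and stop on an object; "squeeze" is the grip in N (left out, the last holds). Time passes only in rows, so rows that repeat a pose let the fingers close. It gives the time, the measured TCP pose, the force and the opening at its end, in the units of the state.
- read_state(): the state, without advancing time (a new reading comes with each control period).
- capture(name): name is "scene" or "top" or "wrist"; returns a dict with "pixels" (384x512x3 uint8, red, green, blue), "fovy" (degrees; the focal length in pixels is half the picture's height over the tangent of half this angle, whatever the lens; pixels are square), "cx", "cy" (the principal point, pixels), "k1" (the pictures are not rectified: a ray, as slopes to the right and down, at radius r is drawn at 1 + k1 r^2 times it, then the intrinsics apply), "rvec" (rotation vector, rad) and "tvec" (3), from world to camera coordinates, as OpenCV has them. Camera axes: x right, y down, z forward; pixel columns grow to the right and rows downward; lengths in m; the calibration is good to about 2 mm. A picture is of the moment at which its call begins. There is no depth.
- job_done(): hands the job in, once; it reports no verdict.
The state is a dict: "time_s": time; "joints": joint angles; "joint_velocities": joint speeds; "joint_torque": joint torques, N m; "tcp_pos": TCP position; "orientation": TCP orientation; "ft_force": force on the tool from outside, world axes, zero at the start; "moment": the same for the moment, N m; "finger_gap": finger opening in m.
Only numpy, scipy, OpenCV 4.12 (cv2) and the standard library are available. Lean on these libraries where they do the work, as an engineer would, in place of code of your own. Each camera call takes 0.05 s, during which the arm holds its last target.

### The job

Using only the outside of the fingers, gently push the reagent carton that stands in front of the rails into line with the free lane (the one with the upright stop block at its far end and nothing else in it), then slide it straight down that lane until it stands square and fully home against the stop block. Neither the carton nor the robot may touch any of the guide rails; do not pinch, lift or tip the carton, and leave everything else standing where it is. Finish with the hand clear of everything.

Things in the scene. Friction and masses are not known exactly. Their poses are not given: they have to be found in the camera images.
- carton: Loose carton to push: white, printed band near its foot, 70 (own x) x 56 (y) x 60 mm high, 175-350 g, friction on the tray 0.45-0.75. Origin: centre of its underside, z up. Starts on the bare apron of the tray ahead of the middle rail, own x within 0.25 rad of the tray's x. A push on the middle of a face, at or below half height, slides it without tipping.
- tray: Fixed white shelf insert, a flat plate on the table; origin on the table, floor 10 mm above it. x = lane direction, into the lanes away from the robot; y left, z up. Plate x -140 to +115, y -95 to +95 mm. x -140 to -30 is the bare apron, where the carton can be pushed sideways. Two lanes along x, centre lines y = +42 and -42 mm.
- rails: Three fixed steel strips on the tray (same frame as tray), centred at y = -84, 0, +84 mm, 4 mm thick, tops 24 mm above the table (14 above the tray floor), from x = -30 to +110 mm. A lane is 80 mm wide between strips: 12 mm to spare each side of the carton. Not to be touched by carton or robot; fingers may pass above them.
- stop: Fixed grey block across the far end of the free lane (left or right), on its centre line: 12 mm thick along x, 70 wide, 40 high. Origin: centre of its underside on the tray floor; axes as the tray's. Near face 6 mm before its origin, so the carton is home with its centre 41 mm before this origin along x. Rigid.
- stock: Bystander: stocked white carton 56 x 60 x 50 mm high in the other lane; origin at the centre of its underside. Leave alone.
- vial: Bystander: small amber vial, diameter 26, height 45 mm, in the other lane in front of the stocked carton; origin at the centre of its underside. Leave alone.
- bottle: Bystander: white bottle, diameter 52, height 95 mm, on the table to the left of the tray; origin at the centre of its underside. Leave alone.
- jar: Bystander: amber jar with white cap, diameter 44, height 60 mm, on the table to the left of the tray; origin at the centre of its underside. Leave alone.
- small_box: Bystander: flat white box 80 x 60 x 40 mm high on the table to the right of the tray; origin at the centre of its underside. Leave alone.
- thermometer: Bystander: round dial thermometer, 72 mm dial, 82 mm high on a 40 x 60 mm foot, on the table to the right of the tray; origin at the centre of its underside. Leave alone.
There are look-alikes about, which are no part of the job. What is shaped like the carton but yellow is not meant.

How it is judged:
By the outcome, as a careful person would: the job done as asked, in the order asked, and still so for the second after the job is handed in, with the robot touching nothing.
It also fails if it takes over 48 s, if anything falls off the work surface, if the arm or the gripper's body presses on something with over 40 N, if the wrist force passes 120 N, or if a joint passes its speed limit or range.

## Working session

There is one attempt and no reset: what is moved stays moved. The work goes in short steps, Python scripts to look and compute and a tool call to move; the robot and the scene stay as the last step left them, time stands still between calls to the robot, and variables do not carry over. Pictures are saved under pics/ and viewed, and the job is handed in when it is done.

Besides the shell and the picture viewer there is one more tool, called after "Request:" in YAML: its name, and indented under it one key for each argument. servo_tool: Moves the arm, as the interface text tells. Its arguments: {"type":"object","properties":{"steps":{"type":"array","items":{"type":"object","properties":{"rx":{"type":"number"},"ry":{"type":"number"},"rz":{"type":"number"},"tx":{"type":"number"},"ty":{"type":"number"},"tz":{"type":"number"},"grip":{"type":"number"}}}},"squeeze":{"type":"number"}},"required":["steps"]}

```bash
ls; mkdir -p pics; python3 - <<'E'
from rig import *
import cv2,pickle
s=read_state();print({k:s[k] for k in('time_s','tcp_pos','orientation','finger_gap','ft_force')})
for n in('scene','top'):
    c=capture(n);pickle.dump(c,open(f'{n}0.pkl','wb'))
    cv2.imwrite(f'pics/{n}0.png',cv2.resize(c['pixels'][:,:,::-1],None,fx=1.5,fy=1.5))
    print(n,{k:v for k,v in c.items() if k!='pixels'})
E
```

```text
pics
{'time_s': 0.0, 'tcp_pos': array([0.29337996, 0.57934054, 0.22957787]), 'orientation': array([-3.13974791e+00,  1.61812459e-05,  2.67278901e+00]), 'finger_gap': 0.09401248040424598, 'ft_force': array([-0.36080279,  0.35045819, -0.35373967])}
scene {'fovy': 51.44985491135317, 'cx': 253.00932627813054, 'cy': 189.0478384216507, 'k1': 0.012632202659150299, 'rvec': array([ 2.56257728,  0.60804183, -0.18103393]), 'tvec': array([-0.5393322 , -0.19055013,  0.95399495])}
top {'fovy': 47.400421559453996, 'cx': 258.66421134553985, 'cy': 196.75445168718772, 'k1': 0.020198887402566954, 'rvec': array([ 2.15419489, -2.14355967,  0.20520875]), 'tvec': array([0.00649377, 0.60020549, 0.84703837])}
```

View pics/scene0.png

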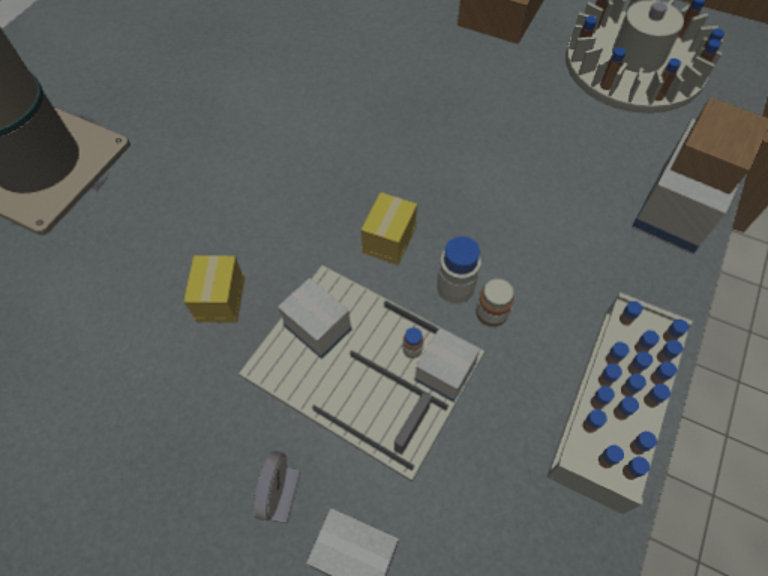

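View pics/top0.png

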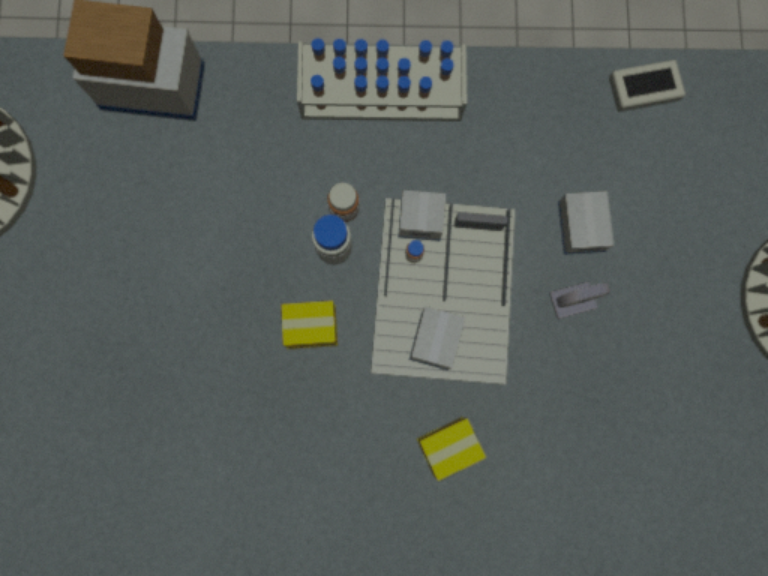

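```bash
cat > h.py <<'E'
import numpy as np,cv2
def K(c):
    h,w=c['pixels'].shape[:2];f=h/2/np.tan(np.radians(c['fovy'])/2)
    return np.array([[f,0,c['cx']],[0,f,c['cy']],[0,0,1]])
def D(c): return np.array([c['k1'],0,0,0,0.])
def ray(c,p):
    p=np.asarray(p,float).reshape(-1,1,2)
    u=cv2.undistortPoints(p,K(c),D(c)).reshape(-1,2)
    R=cv2.Rodrigues(c['rvec'])[0]
    d=np.c_[u,np.ones(len(u))]@R
    return -R.T@c['tvec'],d
def onz(c,p,z):
    o,d=ray(c,p);t=(z-o[2])/d[:,2];return o+t[:,None]*d
def proj(c,P):
    return cv2.projectPoints(np.asarray(P,float).reshape(-1,1,3),c['rvec'],c['tvec'],K(c),D(c))[0].reshape(-1,2)
E
python3 - <<'E'
import pickle,cv2
from h import *
c=pickle.load(open('top0.pkl','rb'));p=c['pixels'][:,:,::-1]
cv2.imwrite('pics/topcrop.png',cv2.resize(p[125:262,240:350],None,fx=4.3,fy=4.3,interpolation=cv2.INTER_CUBIC))
hsv=cv2.cvtColor(p,cv2.COLOR_BGR2HSV)
for y,x in((225,292),(212,292),(225,320),(240,260),(145,278),(230,275)):print(y,x,hsv[y,x],p[y,x])
E
```

```text
225 292 [ 84   9 143] [142 143 138]
212 292 [ 90   5 140] [140 140 137]
225 320 [ 41  19 146] [135 146 142]
240 260 [ 41  14 146] [138 146 143]
145 278 [ 68   7 138] [135 138 134]
230 275 [73 19 95] [91 95 88]
```

View pics/topcrop.png

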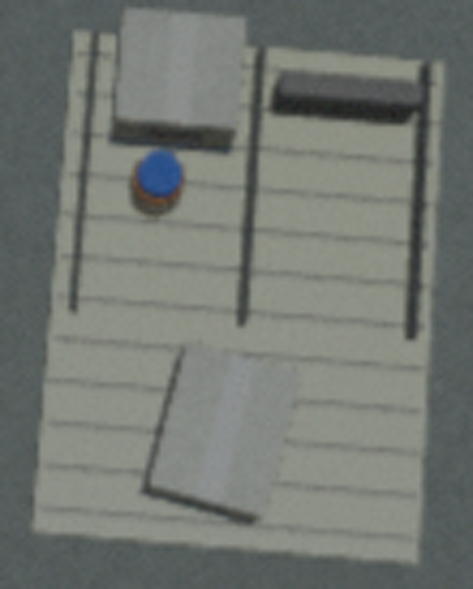

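```bash
python3 - <<'E'
import pickle,cv2
from h import *
c=pickle.load(open('top0.pkl','rb'));p=c['pixels'][:,:,::-1]
cr=lambda L:(np.array(L,float)+.5)/4.3-.5+[240,125]
T=onz(c,cr([(75,30),(443,62),(33,530),(418,562)]),.01);print('tray',T.round(4))
# fit tray pose
m=np.array([(115,95),(115,-95),(-140,95),(-140,-95)])/1e3
def fit(m,w):
    a=m-m.mean(0);b=w-w.mean(0);H=a.T@b;th=np.arctan2(H[0,1]-H[1,0],H[0,0]+H[1,1])
    R=np.array([[np.cos(th),-np.sin(th)],[np.sin(th),np.cos(th)]]);t=w.mean(0)-R@m.mean(0)
    return th,t,(w-(m@R.T+t))
print(fit(m,T[:,:2]))
Rl=onz(c,cr([(95,33),(72,312),(262,48),(241,325),(426,62),(411,338)]),.024)
mr=np.array([(110,84),(-30,84),(110,0),(-30,0),(110,-84),(-30,-84)])/1e3
print(fit(mr,Rl[:,:2]))
lab=cv2.cvtColor(cv2.GaussianBlur(p,(0,0),1.0),cv2.COLOR_BGR2LAB).astype(int)
hi=(lab[...,2]<130)&(lab[...,0]>125)
hi[:200]=0;hi[255:]=0;hi[:,:265]=0;hi[:,315:]=0
M=cv2.morphologyEx(hi.astype(np.uint8),cv2.MORPH_OPEN,np.ones((3,3)))
n,l,s,ce=cv2.connectedComponentsWithStats(M);i=1+s[1:,4].argmax();print(s[1:])
ys,xs=np.nonzero(l==i);P=onz(c,np.c_[xs,ys],.07)[:,:2]
print('carton mean',P.mean(0),cv2.minAreaRect((P*1000).astype(np.float32)))
C=onz(c,cr([(182,345),(299,365),(258,515),(147,487)]),.07)[:,:2];print(C.round(4))
mc=np.array([(35,28),(35,-28),(-35,-28),(-35,28)])/1e3
print(fit(mc,C))
S=onz(c,cr([(282,72),(424,82),(420,108),(275,98)]),.05);print('stop top',S.round(4),S.mean(0))
v=p.copy();v[l==i]=(0,0,255);cv2.imwrite('pics/m.png',cv2.resize(v[190:262,240:350],None,fx=5,fy=5))
E
```

```text
tray [[ 0.7512  0.0123  0.01  ]
 [ 0.7363 -0.1757  0.01  ]
 [ 0.4978  0.032   0.01  ]
 [ 0.4831 -0.1562  0.01  ]]
(np.float64(-0.07764425212453203), array([ 0.62958078, -0.07288472]), array([[-0.00036675, -0.00060389],
       [-0.00051697,  0.00079998],
       [ 0.00043378, -0.00073113],
       [ 0.00044994,  0.00053505]]))
(np.float64(-0.07801704922437279), array([ 0.62814092, -0.0720815 ]), array([[ 9.38125638e-04, -5.04970830e-04],
       [-1.44424057e-03, -3.69781395e-04],
       [ 6.09448707e-04, -7.18773516e-04],
       [-7.56597826e-04,  4.76164357e-04],
       [ 7.29378760e-04,  4.43555451e-04],
       [-7.61147069e-05,  6.73805933e-04]]))
[[284 208  15  34 271]]
carton mean [ 0.54156567 -0.05623091] ((542.119384765625, -56.51945495605469), (18.364208221435547, 67.76386260986328), 74.97643280029297)
[[ 0.5807 -0.0365]
 [ 0.5716 -0.0908]
 [ 0.5023 -0.0709]
 [ 0.5148 -0.02  ]]
(np.float64(-0.2399529064867328), array([ 0.54233895, -0.05455168]), array([[-0.00233346, -0.0008176 ],
       [ 0.00196477, -0.00076532],
       [ 0.00056749,  0.00256723],
       [-0.00019881, -0.00098432]]))
stop top [[ 0.7183 -0.0877  0.05  ]
 [ 0.7139 -0.1571  0.05  ]
 [ 0.7009 -0.1548  0.05  ]
 [ 0.7052 -0.0841  0.05  ]] [ 0.70956618 -0.12090495  0.05      ]
```

View pics/m.png

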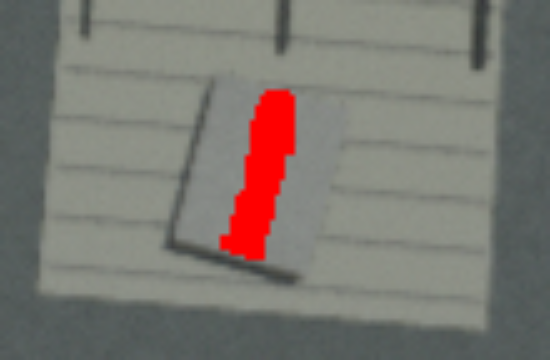

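```bash
cat >> h.py <<'E'
TH=-0.078;T0=np.array([.629,-.0725])
RT=np.array([[np.cos(TH),-np.sin(TH)],[np.sin(TH),np.cos(TH)]])
def t2w(p): return RT@np.asarray(p)+T0
def w2t(p): return (np.asarray(p)-T0)@RT
from scipy.spatial.transform import Rotation as Ro
def cmd(s,xy_tray,z,yaw):
    """tray xy, world tcp z, world yaw -> tool shift, rotvec deg"""
    R=Ro.from_euler('xyz',s['orientation']);G=Ro.from_euler('xyz',[np.pi,0,yaw])
    d=np.r_[t2w(xy_tray),z]-s['tcp_pos']
    print('t',R.inv().apply(d).round(4),'r',(R.inv()*G).as_rotvec(degrees=True).round(2))
def info(s):
    y=s['orientation'];print('t',round(s['time_s'],2),'tray',w2t(s['tcp_pos'][:2]).round(4),'z',s['tcp_pos'][2].round(4),'rpy',np.round(y,4),'F',np.round(s['ft_force'],2),'gap',round(s['finger_gap'],4))
E
python3 - <<'E'
from rig import *
from h import *
s=read_state();info(s);print(s['joints']);cmd(s,(-.088,.075),.23,1.493)
print('carton tray',w2t((.5423,-.0550)),'stop',w2t((.7096,-.1209)))
E
```

```text
t 0.1 tray [-0.3854  0.6238] z 0.2297 rpy [-3.1399  0.      2.6727] F [0.3  0.55 0.4 ] gap 0.0941
[-1.16779585  0.62924622  0.03845773  1.51824831 -0.02701689  0.99633664
 -0.02003036]
t [-4.840e-01 -3.941e-01  3.000e-04] r [-9.000e-02  6.000e-02  6.759e+01]
carton tray [-0.08780001  0.01069105] stop [ 0.08412631 -0.04197241]
```

Request:
servo_tool:
  steps:
    - {"tx": -0.045,"ty": -0.037,"rz": 7,"grip": -0.4}
    - {"tx": -0.09,"ty": -0.073,"rz": 14,"grip": -0.4}
    - {"tx": -0.135,"ty": -0.11,"rz": 21,"grip": -0.4}
    - {"tx": -0.18,"ty": -0.147,"rz": 28,"grip": -0.4}
    - {"tx": -0.225,"ty": -0.183,"rz": 35,"grip": -0.4}
    - {"tx": -0.27,"ty": -0.22,"rz": 42,"grip": -0.4}
    - {"tx": -0.315,"ty": -0.256,"rz": 49,"grip": -0.4}
    - {"tx": -0.36,"ty": -0.293,"rz": 55,"grip": -0.4}

```text
schema error: expected keys rx, ry, rz, tx, ty, tz, grip
```

```bash
python3 - <<'E'
from rig import *
from h import *
s=read_state();info(s);print(s['joints']);cmd(s,(-.088,.075),.13,1.493)
E
```

```text
t 0.1 tray [-0.3854  0.6238] z 0.2297 rpy [-3.1399  0.      2.6727] F [0.3  0.55 0.4 ] gap 0.0941
[-1.16779585  0.62924622  0.03845773  1.51824831 -0.02701689  0.99633664
 -0.02003036]
t [-0.484  -0.3939  0.1003] r [-9.000e-02  6.000e-02  6.759e+01]
```

All keys are required in each row.

Request:
servo_tool:
  steps:
    - {"tx": -0.045,"ty": -0.037,"tz": 0,"rx": 0,"ry": 0,"rz": 7,"grip": -0.4}
    - {"tx": -0.09,"ty": -0.073,"tz": 0,"rx": 0,"ry": 0,"rz": 14,"grip": -0.4}
    - {"tx": -0.135,"ty": -0.11,"tz": 0,"rx": 0,"ry": 0,"rz": 21,"grip": -0.4}
    - {"tx": -0.18,"ty": -0.147,"tz": 0,"rx": 0,"ry": 0,"rz": 28,"grip": -0.4}
    - {"tx": -0.225,"ty": -0.183,"tz": 0,"rx": 0,"ry": 0,"rz": 35,"grip": -0.4}
    - {"tx": -0.27,"ty": -0.22,"tz": 0,"rx": 0,"ry": 0,"rz": 42,"grip": -0.4}
    - {"tx": -0.315,"ty": -0.256,"tz": 0,"rx": 0,"ry": 0,"rz": 49,"grip": -0.4}
    - {"tx": -0.36,"ty": -0.293,"tz": 0,"rx": 0,"ry": 0,"rz": 55,"grip": -0.4}

```text
time_s: 1.1
tcp_pos: [0.4826, 0.1538, 0.2301]
orientation: [-3.141, 0.001, 1.71]
ft_force: [0.6, 0.4, -0.3]
finger_gap: 0.0283
```

```bash
python3 - <<'E'
from rig import *
from h import *
s=read_state();info(s);print(s['joints']);cmd(s,(-.088,.075),.13,1.493)
E
```

```text
t 1.1 tray [-0.1636  0.2142] z 0.2301 rpy [-3.1406e+00  1.3000e-03  1.7096e+00] F [ 0.56  0.39 -0.25] gap 0.0283
[-0.59285595  0.44188877  0.32481385  1.91739825 -0.18754728  0.81277639
 -0.02864145]
t [-0.152   0.044   0.1002] r [-0.05  0.08 12.41]
```

Request:
servo_tool:
  steps:
    - {"tx": -0.05,"ty": 0.015,"tz": 0.02,"rx": 0,"ry": 0,"rz": 4,"grip": -0.4}
    - {"tx": -0.1,"ty": 0.03,"tz": 0.05,"rx": 0,"ry": 0,"rz": 8,"grip": -0.4}
    - {"tx": -0.14,"ty": 0.041,"tz": 0.08,"rx": 0,"ry": 0,"rz": 12.4,"grip": -0.4}
    - {"tx": -0.152,"ty": 0.044,"tz": 0.1,"rx": 0,"ry": 0.08,"rz": 12.4,"grip": -0.4}
    - {"tx": -0.152,"ty": 0.044,"tz": 0.1,"rx": 0,"ry": 0.08,"rz": 12.4,"grip": -0.4}

```text
time_s: 1.72
tcp_pos: [0.546, 0.0078, 0.1287]
orientation: [-3.137, 0.001, 1.491]
ft_force: [-0.6, 0.5, -0.0]
finger_gap: 0.0284
```

```bash
python3 - <<'E'
from rig import *
from h import *
import pickle
s=read_state();info(s);print(s['joints']);cmd(s,(-.088,.075),.05,1.493)
for n in('scene','wrist'):
    c=capture(n);pickle.dump(c,open(f'{n}1.pkl','wb'));cv2.imwrite(f'pics/{n}1.png',c['pixels'][:,:,::-1])
cv2.imwrite('pics/both1.png',np.hstack([cv2.imread('pics/scene1.png')[100:340,100:500],cv2.resize(cv2.imread('pics/wrist1.png'),(320,240))]))
E
```

```text
t 1.73 tray [-0.0891  0.0736] z 0.1287 rpy [-3.1371e+00  1.1000e-03  1.4908e+00] F [-0.6   0.46 -0.01] gap 0.0284
[-0.26868027  0.64323124  0.31091196  1.9081179  -0.31052799  0.64160881
  0.15546436]
t [0.0015 0.0014 0.0787] r [-0.26  0.06 -0.13]
```

View pics/both1.png

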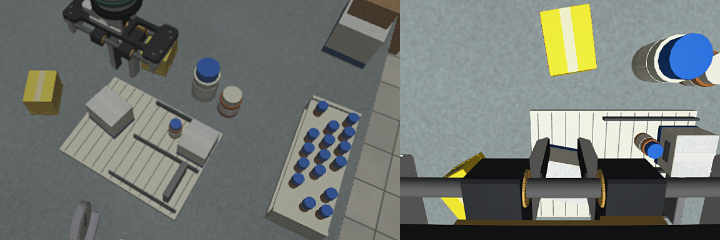

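```bash
python3 - <<'E'
import pickle
from h import *
c=pickle.load(open('wrist1.pkl','rb'));v=c['pixels'][:,:,::-1].copy()
a=-.24;R=np.array([[np.cos(a),-np.sin(a)],[np.sin(a),np.cos(a)]])
def dr(P,col):
    cv2.polylines(v,[proj(c,P).round().astype(int).reshape(-1,1,2)],True,col,1)
for z,col in((.07,(0,0,255)),(.01,(255,0,0))):
    q=(np.array([(35,28),(35,-28),(-35,-28),(-35,28)])/1e3)@R.T+[.5423,-.0550]
    dr(np.c_[q,np.full(4,z)],col)
q=np.array([t2w(p) for p in[(.115,.095),(.115,-.095),(-.14,-.095),(-.14,.095)]]);dr(np.c_[q,np.full(4,.01)],(0,255,0))
cv2.imwrite('pics/w1.png',cv2.resize(v,(800,600)))
E
```

```text
(no output)
```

View pics/w1.png

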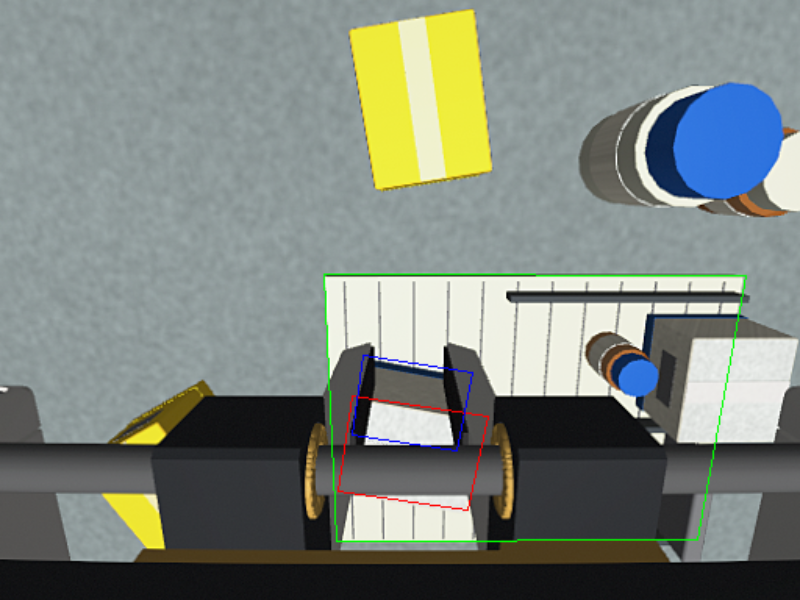

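Request:
servo_tool:
  steps:
    - {"tx": 0.001,"ty": 0.001,"tz": 0.035,"rx": -0.2,"ry": 0,"rz": -0.1,"grip": -0.4}
    - {"tx": 0.001,"ty": 0.001,"tz": 0.065,"rx": -0.2,"ry": 0,"rz": -0.1,"grip": -0.4}
    - {"tx": 0.001,"ty": 0.001,"tz": 0.081,"rx": -0.2,"ry": 0,"rz": -0.1,"grip": -0.4}
    - {"tx": 0.001,"ty": 0.001,"tz": 0.081,"rx": -0.2,"ry": 0,"rz": -0.1,"grip": -0.4}

```text
time_s: 2.33
tcp_pos: [0.5477, 0.0117, 0.0493]
orientation: [3.14, -0.001, 1.497]
ft_force: [-0.9, 0.1, 0.3]
finger_gap: 0.0279
```

```bash
python3 - <<'E'
from rig import *
from h import *
s=read_state();info(s);cmd(s,(-.088,.03),.047,1.493);cmd(s,(-.088,-.006),.047,1.493)
E
```

```text
t 2.33 tray [-0.0876  0.0777] z 0.0493 rpy [ 3.1402e+00 -8.0000e-04  1.4968e+00] F [-0.87  0.11  0.34] gap 0.0279
t [-0.0477 -0.0006  0.0023] r [ 0.08 -0.05  0.22]
t [-0.0837 -0.0007  0.0023] r [ 0.08 -0.05  0.22]
```

Request:
servo_tool:
  steps:
    - {"tx": -0.01,"ty": -0.0006,"tz": 0.001,"rx": 0,"ry": 0,"rz": 0.1,"grip": -0.4}
    - {"tx": -0.018,"ty": -0.0006,"tz": 0.001,"rx": 0,"ry": 0,"rz": 0.2,"grip": -0.4}
    - {"tx": -0.023,"ty": -0.0006,"tz": 0.001,"rx": 0,"ry": 0,"rz": 0.2,"grip": -0.4}
    - {"tx": -0.027,"ty": -0.0006,"tz": 0.001,"rx": 0,"ry": 0,"rz": 0.2,"grip": -0.4}
    - {"tx": -0.031,"ty": -0.0006,"tz": 0.001,"rx": 0,"ry": 0,"rz": 0.2,"grip": -0.4}
    - {"tx": -0.035,"ty": -0.0006,"tz": 0.001,"rx": 0,"ry": 0,"rz": 0.2,"grip": -0.4}
    - {"tx": -0.039,"ty": -0.0006,"tz": 0.001,"rx": 0,"ry": 0,"rz": 0.2,"grip": -0.4}
    - {"tx": -0.043,"ty": -0.0006,"tz": 0.001,"rx": 0,"ry": 0,"rz": 0.2,"grip": -0.4}

```text
time_s: 3.32
tcp_pos: [0.5437, -0.0313, 0.0482]
orientation: [3.141, -0.001, 1.493]
ft_force: [-0.8, 2.2, 0.7]
finger_gap: 0.0286
```

```bash
python3 - <<'E'
from rig import *
from h import *
import pickle
s=read_state();info(s);cmd(s,(-.088,.004),.047,1.493)
v=[]
for n in('scene','wrist'):
    c=capture(n);pickle.dump(c,open(f'{n}2.pkl','wb'));v.append(c['pixels'][:,:,::-1])
cv2.imwrite('pics/both2.png',np.hstack([cv2.resize(v[0][150:290,120:340],None,fx=1.8,fy=2),cv2.resize(v[1],(373,280))]))
E
```

```text
t 3.33 tray [-0.0883  0.0345] z 0.0482 rpy [ 3.1407e+00 -8.0000e-04  1.4934e+00] F [-0.83  2.25  0.65] gap 0.0286
t [-0.0305  0.0002  0.0012] r [ 0.05 -0.05  0.02]
```

View pics/both2.png

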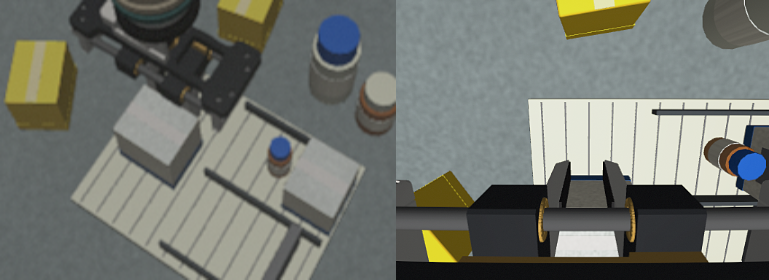

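Request:
servo_tool:
  steps:
    - {"tx": -0.004,"ty": 0,"tz": 0.001,"rx": 0,"ry": 0,"rz": 0,"grip": -0.4}
    - {"tx": -0.008,"ty": 0,"tz": 0.001,"rx": 0,"ry": 0,"rz": 0,"grip": -0.4}
    - {"tx": -0.012,"ty": 0,"tz": 0.001,"rx": 0,"ry": 0,"rz": 0,"grip": -0.4}
    - {"tx": -0.016,"ty": 0,"tz": 0.001,"rx": 0,"ry": 0,"rz": 0,"grip": -0.4}
    - {"tx": -0.02,"ty": 0,"tz": 0.001,"rx": 0,"ry": 0,"rz": 0,"grip": -0.4}
    - {"tx": -0.024,"ty": 0,"tz": 0.001,"rx": 0,"ry": 0,"rz": 0,"grip": -0.4}
    - {"tx": -0.028,"ty": 0,"tz": 0.001,"rx": 0,"ry": 0,"rz": 0,"grip": -0.4}
    - {"tx": -0.03,"ty": 0,"tz": 0.001,"rx": 0,"ry": 0,"rz": 0,"grip": -0.4}

```text
time_s: 4.42
tcp_pos: [0.5416, -0.0623, 0.0473]
orientation: [3.14, -0.0, 1.492]
ft_force: [0.8, 4.4, 3.2]
finger_gap: 0.0283
```

```bash
python3 - <<'E'
from rig import *
from h import *
import pickle
s=read_state();info(s)
v=[]
for n in('scene','top'):
    c=capture(n);pickle.dump(c,open(f'{n}3.pkl','wb'));v.append(c['pixels'][:,:,::-1])
cv2.imwrite('pics/both3.png',np.hstack([cv2.resize(v[0][150:340,120:340],None,fx=2,fy=2),cv2.resize(v[1][100:290,230:400],None,fx=2,fy=2)]))
E
```

```text
t 4.42 tray [-0.088   0.0034] z 0.0473 rpy [ 3.1399 -0.      1.4922] F [0.76 4.44 3.18] gap 0.0283
```

View pics/both3.png

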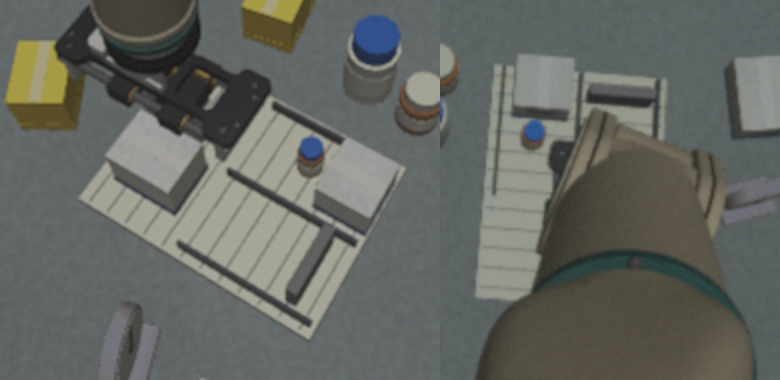

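```bash
python3 - <<'E'
import pickle
from h import *
c=pickle.load(open('scene3.pkl','rb'));v=c['pixels'][:,:,::-1]
cv2.imwrite('pics/z3.png',cv2.resize(v[200:260,165:240],None,fx=10,fy=10,interpolation=cv2.INTER_CUBIC))
E
```

```text
(no output)
```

View pics/z3.png

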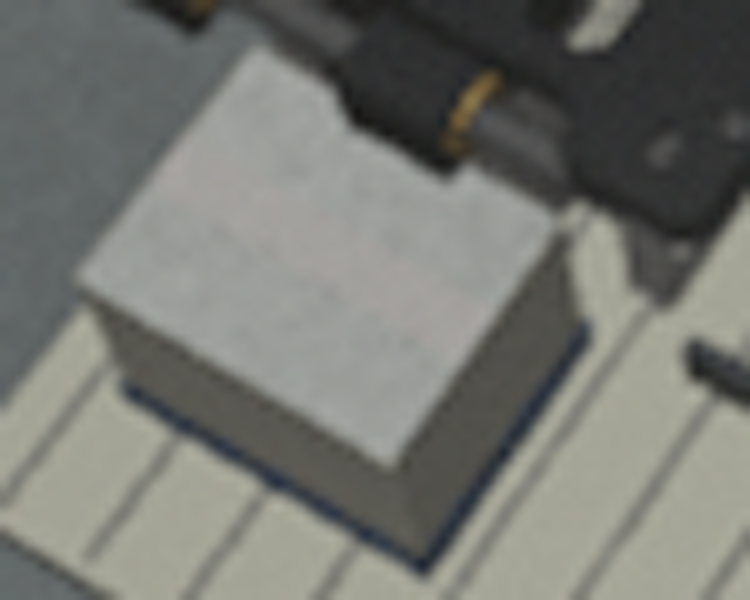

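```bash
cat >> h.py <<'E'
def zp(L,x0,y0,f): return (np.array(L,float)+.5)/f-.5+[x0,y0]
def fit2(m,w):
    m=np.array(m)/1e3;a=m-m.mean(0);b=w-w.mean(0);H=a.T@b;th=np.arctan2(H[0,1]-H[1,0],H[0,0]+H[1,1])
    R=np.array([[np.cos(th),-np.sin(th)],[np.sin(th),np.cos(th)]]);t=w.mean(0)-R@m.mean(0)
    return th.round(3),t.round(4),((w-(m@R.T+t))*1e3).round(1)
E
python3 - <<'E'
import pickle
from h import *
c=pickle.load(open('scene3.pkl','rb'))
t=w2t(onz(c,zp([(80,280),(390,463),(562,220),(262,50)],165,200,10),.07)[:,:2])
b=w2t(onz(c,zp([(128,388),(425,570),(588,330)],165,200,10),.01)[:,:2])
m=[(-35,-28),(35,-28),(35,28),(-35,28)]
print(fit2(m,t),fit2(m[:3],b))
# tray check: rails ends in scene3 crop2 (x0=120,y0=150)
r=w2t(onz(c,zp([(181,243),(312,321),(231,172),(354,242),(275,104)],120,150,2),.024)[:,:2]);print(r.round(4))
E
```

```text
(np.float64(-0.003), array([-0.0825, -0.036 ]), array([[ 0.9,  0.5],
       [-1. ,  0.7],
       [-1.4, -0.6],
       [ 1.5, -0.6]])) (np.float64(0.001), array([-0.086 , -0.0333]), array([[-0.1,  0.3],
       [ 0.4, -0.6],
       [-0.3,  0.3]]))
[[-0.0253 -0.0853]
 [ 0.1109 -0.084 ]
 [-0.0239 -0.0033]
 [ 0.1086 -0.0034]
 [-0.0258  0.0809]]
```

Request:
servo_tool:
  steps:
    - {"tx": -0.003,"ty": 0,"tz": 0,"rx": 0,"ry": 0,"rz": 0,"grip": -0.4}
    - {"tx": -0.006,"ty": 0,"tz": 0,"rx": 0,"ry": 0,"rz": 0,"grip": -0.4}
    - {"tx": -0.009,"ty": 0,"tz": 0,"rx": 0,"ry": 0,"rz": 0,"grip": -0.4}
    - {"tx": -0.009,"ty": 0,"tz": 0,"rx": 0,"ry": 0,"rz": 0,"grip": -0.4}

```text
time_s: 5.03
tcp_pos: [0.5407, -0.0725, 0.0472]
orientation: [3.14, 0.001, 1.491]
ft_force: [0.2, 0.9, 1.2]
finger_gap: 0.0282
```

```bash
python3 - <<'E'
from rig import *
from h import *
import pickle
s=read_state();info(s)
cmd(s,(-.088,.03),.05,1.493);cmd(s,(-.15,-.042),.13,3.0636)
c=capture('scene');pickle.dump(c,open('scene4.pkl','wb'))
cv2.imwrite('pics/z4.png',cv2.resize(c['pixels'][200:260,165:240,::-1],None,fx=10,fy=10,interpolation=cv2.INTER_CUBIC))
E
```

```text
t 5.03 tray [-0.088  -0.0069] z 0.0472 rpy [3.1398e+00 1.3000e-03 1.4912e+00] F [0.18 0.93 1.17] gap 0.0282
t [ 0.0369 -0.     -0.0028] r [ 0.1   0.07 -0.1 ]
t [-0.0353 -0.0618 -0.0829] r [ 2.000e-02  1.400e-01 -9.009e+01]
```

View pics/z4.png

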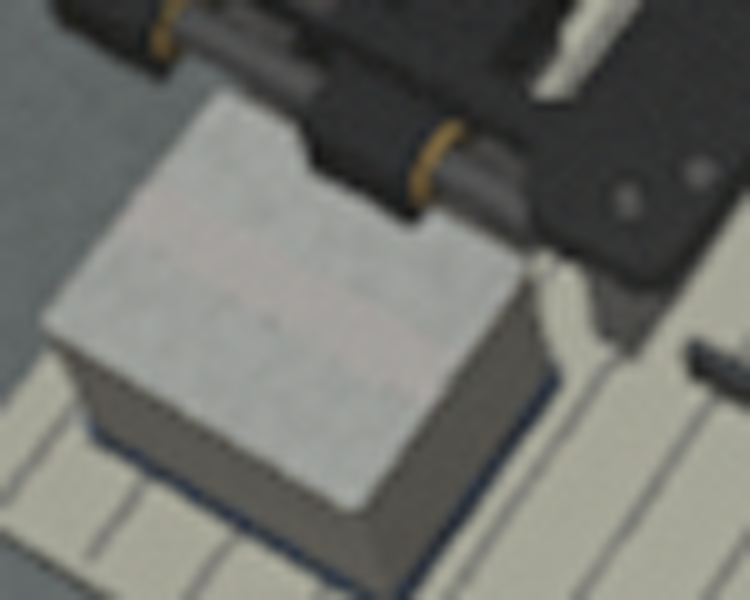

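Request:
servo_tool:
  steps:
    - {"tx": 0.01,"ty": 0,"tz": 0,"rx": 0,"ry": 0,"rz": 0,"grip": -0.4}
    - {"tx": 0.025,"ty": 0,"tz": -0.005,"rx": 0,"ry": 0,"rz": 0,"grip": -0.4}
    - {"tx": 0.03,"ty": 0,"tz": -0.04,"rx": 0,"ry": 0,"rz": 0,"grip": -0.4}
    - {"tx": 0.03,"ty": 0,"tz": -0.08,"rx": 0,"ry": 0,"rz": 0,"grip": -0.4}
    - {"tx": 0.03,"ty": 0,"tz": -0.1,"rx": 0,"ry": 0,"rz": 0,"grip": -0.4}
    - {"tx": 0.01,"ty": -0.02,"tz": -0.1,"rx": 0,"ry": 0,"rz": -10,"grip": -0.4}
    - {"tx": -0.01,"ty": -0.04,"tz": -0.1,"rx": 0,"ry": 0,"rz": -20,"grip": -0.4}
    - {"tx": -0.03,"ty": -0.06,"tz": -0.1,"rx": 0,"ry": 0,"rz": -30,"grip": -0.4}

```text
time_s: 6.08
tcp_pos: [0.4779, -0.0968, 0.1475]
orientation: [3.14, 0.002, 2.022]
ft_force: [-0.3, -0.6, 0.1]
finger_gap: 0.0284
```

```bash
python3 - <<'E'
from rig import *
from h import *
import pickle
s=read_state();info(s);print(s['joints'])
cmd(s,(-.152,-.042),.135,3.0636)
E
```

```text
t 6.08 tray [-0.1488 -0.036 ] z 0.1475 rpy [3.1405e+00 2.4000e-03 2.0224e+00] F [-0.25 -0.63  0.05] gap 0.0284
[ 0.0387532   0.52966895  0.14737682  2.05086171 -0.13599235  0.56769293
  0.73242387]
t [-0.0035 -0.0058  0.0125] r [-1.000e-02  1.600e-01 -5.966e+01]
```

Request:
servo_tool:
  steps:
    - {"tx": -0.001,"ty": -0.001,"tz": 0,"rx": 0,"ry": 0,"rz": -10,"grip": -0.4}
    - {"tx": -0.002,"ty": -0.002,"tz": 0,"rx": 0,"ry": 0,"rz": -20,"grip": -0.4}
    - {"tx": -0.003,"ty": -0.004,"tz": 0,"rx": 0,"ry": 0,"rz": -30,"grip": -0.4}
    - {"tx": -0.0035,"ty": -0.0058,"tz": 0,"rx": 0,"ry": 0,"rz": -40,"grip": -0.4}
    - {"tx": -0.0035,"ty": -0.0058,"tz": 0,"rx": 0,"ry": 0,"rz": -50,"grip": -0.4}
    - {"tx": -0.0035,"ty": -0.0058,"tz": 0,"rx": 0,"ry": 0.1,"rz": -59.7,"grip": -0.4}
    - {"tx": -0.0035,"ty": -0.0058,"tz": 0.01,"rx": 0,"ry": 0.1,"rz": -59.7,"grip": -0.4}
    - {"tx": -0.0035,"ty": -0.0058,"tz": 0.0125,"rx": 0,"ry": 0.1,"rz": -59.7,"grip": -0.4}

```text
time_s: 7.08
tcp_pos: [0.4736, -0.102, 0.1342]
orientation: [-3.141, -0.001, 3.062]
ft_force: [-0.1, 0.6, 0.0]
finger_gap: 0.0281
```

```bash
python3 - <<'E'
from rig import *
from h import *
import pickle
s=read_state();info(s);print(s['joints'])
cmd(s,(-.152,-.042),.052,3.0636)
v=[]
for n in('scene','wrist'):
    c=capture(n);pickle.dump(c,open(f'{n}5.pkl','wb'));v.append(c['pixels'][:,:,::-1].copy())
c=pickle.load(open('wrist5.pkl','rb'))
for q,z in(([(.115,.095),(.115,-.095),(-.14,-.095),(-.14,.095)],.01),([(x-.087,y-.042) for x,y in((.035,.028),(.035,-.028),(-.035,-.028),(-.035,.028))],.07)):
    P=np.array([[*t2w(p),z] for p in q]);cv2.polylines(v[1],[proj(c,P).round().astype(int).reshape(-1,1,2)],True,(0,0,255),1)
cv2.imwrite('pics/both5.png',np.hstack([cv2.resize(v[0][150:340,120:310],(384,384)),v[1][:,80:480]]))
E
```

```text
t 7.08 tray [-0.1526 -0.0415] z 0.1342 rpy [-3.1409e+00 -8.0000e-04  3.0620e+00] F [-0.12  0.55  0.02] gap 0.0281
[ 0.25927559  0.54805854 -0.15180273  2.06102645  0.15433423  0.54365226
  1.48822326]
t [-0.0006 -0.0004  0.0822] r [-0.04 -0.04 -0.09]
```

View pics/both5.png

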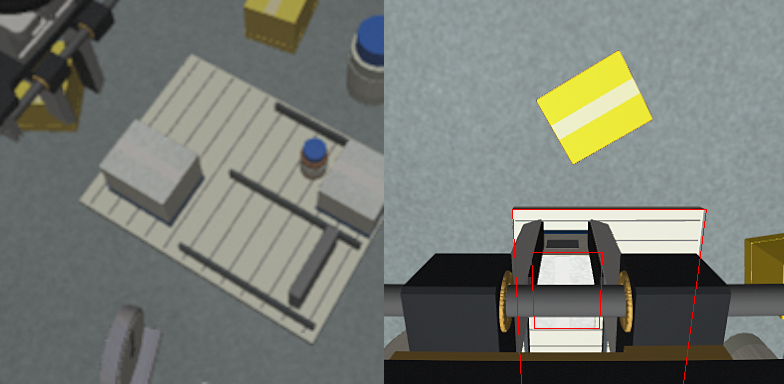

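```bash
python3 - <<'E'
import pickle
from h import *
c=pickle.load(open('scene5.pkl','rb'));v=c['pixels'][:,:,::-1]
cv2.imwrite('pics/z5.png',cv2.resize(v[205:265,160:235],None,fx=10,fy=10,interpolation=cv2.INTER_CUBIC))
E
```

```text
(no output)
```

View pics/z5.png

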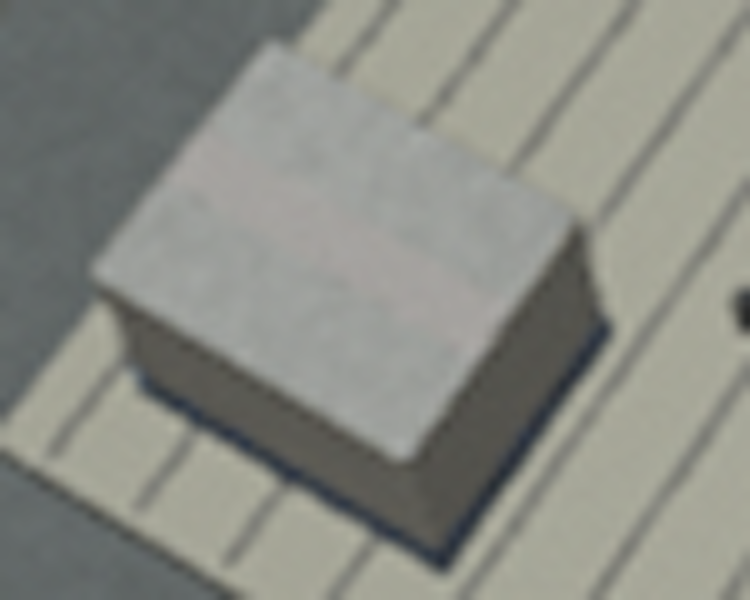

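Request:
servo_tool:
  steps:
    - {"tx": -0.0006,"ty": -0.0004,"tz": 0.03,"rx": 0,"ry": 0,"rz": 0,"grip": -0.4}
    - {"tx": -0.0006,"ty": -0.0004,"tz": 0.06,"rx": 0,"ry": 0,"rz": 0,"grip": -0.4}
    - {"tx": -0.0006,"ty": -0.0004,"tz": 0.08,"rx": 0,"ry": 0,"rz": 0,"grip": -0.4}
    - {"tx": -0.0006,"ty": -0.0004,"tz": 0.082,"rx": 0,"ry": 0,"rz": 0,"grip": -0.4}

```text
time_s: 7.68
tcp_pos: [0.4735, -0.1023, 0.0514]
orientation: [-3.141, -0.003, 3.063]
ft_force: [-0.9, -0.5, 0.3]
finger_gap: 0.028
```

```bash
python3 - <<'E'
import pickle
from rig import *
from h import *
c=pickle.load(open('scene5.pkl','rb'))
t=w2t(onz(c,zp([(93,272),(408,460),(582,225),(277,43)],160,205,10),.07)[:,:2])
b=w2t(onz(c,zp([(145,378),(443,568),(608,330)],160,205,10),.01)[:,:2])
m=[(-35,-28),(35,-28),(35,28),(-35,28)]
print(fit2(m,t),fit2(m[:3],b))
s=read_state();info(s);cmd(s,(-.1,-.042),.053,3.0636);cmd(s,(0,-.042),.053,3.0636)
E
```

```text
(np.float64(-0.015), array([-0.0824, -0.0466]), array([[ 0.4,  0.7],
       [-0.6,  1.7],
       [-0.4, -1.4],
       [ 0.7, -1. ]])) (np.float64(-0.018), array([-0.0856, -0.0439]), array([[-0.4,  0.3],
       [ 0.8, -0.2],
       [-0.4, -0.1]]))
t 7.67 tray [-0.1528 -0.0418] z 0.0514 rpy [-3.1407 -0.0033  3.0626] F [-0.9  -0.54  0.27] gap 0.028
t [-0.0527 -0.0001 -0.0018] r [-0.05 -0.19 -0.06]
t [-0.1527 -0.     -0.0021] r [-0.05 -0.19 -0.06]
```

Request:
servo_tool:
  steps:
    - {"tx": -0.012,"ty": 0,"tz": -0.001,"rx": 0,"ry": -0.2,"rz": 0,"grip": -0.4}
    - {"tx": -0.018,"ty": 0,"tz": -0.001,"rx": 0,"ry": -0.2,"rz": 0,"grip": -0.4}
    - {"tx": -0.023,"ty": 0,"tz": -0.001,"rx": 0,"ry": -0.2,"rz": 0,"grip": -0.4}
    - {"tx": -0.028,"ty": 0,"tz": -0.001,"rx": 0,"ry": -0.2,"rz": 0,"grip": -0.4}
    - {"tx": -0.033,"ty": 0,"tz": -0.001,"rx": 0,"ry": -0.2,"rz": 0,"grip": -0.4}
    - {"tx": -0.038,"ty": 0,"tz": -0.001,"rx": 0,"ry": -0.2,"rz": 0,"grip": -0.4}
    - {"tx": -0.043,"ty": 0,"tz": -0.001,"rx": 0,"ry": -0.2,"rz": 0,"grip": -0.4}
    - {"tx": -0.048,"ty": 0,"tz": -0.001,"rx": 0,"ry": -0.2,"rz": 0,"grip": -0.4}

```text
time_s: 8.68
tcp_pos: [0.5214, -0.1062, 0.0522]
orientation: [-3.141, -0.0, 3.063]
ft_force: [-4.1, 0.8, 4.2]
finger_gap: 0.028
```

```bash
python3 - <<'E'
import pickle
from rig import *
from h import *
s=read_state();info(s);cmd(s,(-.06,-.042),.053,3.0636)
c=capture('scene');pickle.dump(c,open('scene6.pkl','wb'))
cv2.imwrite('pics/z6.png',cv2.resize(c['pixels'][190:280,160:270,::-1],None,fx=6.6,fy=6.6,interpolation=cv2.INTER_CUBIC))
E
```

```text
t 8.68 tray [-0.1047 -0.042 ] z 0.0522 rpy [-3.1406e+00 -2.0000e-04  3.0625e+00] F [-4.07  0.81  4.23] gap 0.028
t [-0.0447  0.     -0.0008] r [-0.06 -0.01 -0.06]
```

View pics/z6.png

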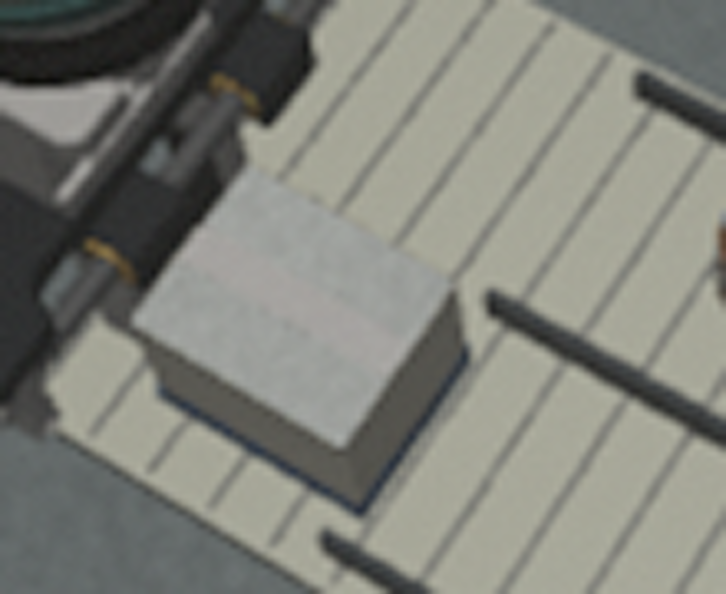

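```bash
python3 - <<'E'
import pickle
from h import *
c=pickle.load(open('scene6.pkl','rb'))
b=w2t(onz(c,zp([(162,392),(360,513),(467,355)],160,190,6.6),.01)[:,:2])
t=w2t(onz(c,zp([(135,320),(345,447),(460,287),(247,165)],160,190,6.6),.07)[:,:2])
m=[(-35,-28),(35,-28),(35,28),(-35,28)]
print(fit2(m[:3],b),fit2(m,t))
print(w2t(onz(c,zp([(325,535),(492,297),(642,80)],160,190,6.6),.024)[:,:2]))
E
```

```text
(np.float64(-0.004), array([-0.0621, -0.0443]), array([[ 0.4,  0.3],
       [-0.1,  0.1],
       [-0.3, -0.4]])) (np.float64(-0.003), array([-0.0586, -0.0463]), array([[ 0.7,  1.4],
       [-0.6,  1.1],
       [ 0.3, -1.3],
       [-0.5, -1.2]]))
[[-0.02818015 -0.08571436]
 [-0.02706625 -0.00235807]
 [-0.02654516  0.08060547]]
```

Request:
servo_tool:
  steps:
    - {"tx": -0.005,"ty": 0,"tz": -0.001,"rx": 0,"ry": 0,"rz": 0,"grip": -0.4}
    - {"tx": -0.01,"ty": 0,"tz": -0.001,"rx": 0,"ry": 0,"rz": 0,"grip": -0.4}
    - {"tx": -0.015,"ty": 0,"tz": -0.001,"rx": 0,"ry": 0,"rz": 0,"grip": -0.4}
    - {"tx": -0.02,"ty": 0,"tz": -0.001,"rx": 0,"ry": 0,"rz": 0,"grip": -0.4}
    - {"tx": -0.025,"ty": 0,"tz": -0.001,"rx": 0,"ry": 0,"rz": 0,"grip": -0.4}
    - {"tx": -0.03,"ty": 0,"tz": -0.001,"rx": 0,"ry": 0,"rz": 0,"grip": -0.4}
    - {"tx": -0.035,"ty": 0,"tz": -0.001,"rx": 0,"ry": 0,"rz": 0,"grip": -0.4}
    - {"tx": -0.04,"ty": 0,"tz": -0.001,"rx": 0,"ry": 0,"rz": 0,"grip": -0.4}

```text
time_s: 9.72
tcp_pos: [0.5631, -0.1094, 0.0533]
orientation: [-3.141, 0.002, 3.063]
ft_force: [-1.3, 0.3, -1.1]
finger_gap: 0.0281
```

```bash
python3 - <<'E'
import pickle
from rig import *
from h import *
s=read_state();info(s);cmd(s,(-.02,-.042),.053,3.0636)
c=capture('scene');pickle.dump(c,open('scene7.pkl','wb'))
cv2.imwrite('pics/z7.png',cv2.resize(c['pixels'][200:310,180:300,::-1],None,fx=5.4,fy=5.4,interpolation=cv2.INTER_CUBIC))
E
```

```text
t 9.72 tray [-0.0628 -0.0419] z 0.0533 rpy [-3.1408e+00  2.2000e-03  3.0627e+00] F [-1.34  0.25 -1.06] gap 0.0281
t [-0.0428 -0.0001  0.0004] r [-0.05  0.13 -0.05]
```

View pics/z7.png

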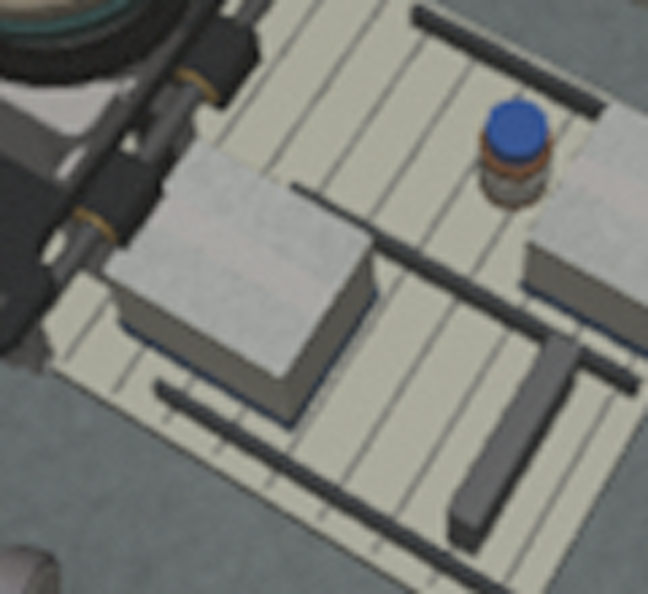

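Request:
servo_tool:
  steps:
    - {"tx": -0.005,"ty": 0,"tz": 0,"rx": 0,"ry": 0.1,"rz": 0,"grip": -0.4}
    - {"tx": -0.01,"ty": 0,"tz": 0,"rx": 0,"ry": 0.1,"rz": 0,"grip": -0.4}
    - {"tx": -0.015,"ty": 0,"tz": 0,"rx": 0,"ry": 0.1,"rz": 0,"grip": -0.4}
    - {"tx": -0.02,"ty": 0,"tz": 0,"rx": 0,"ry": 0.1,"rz": 0,"grip": -0.4}
    - {"tx": -0.025,"ty": 0,"tz": 0,"rx": 0,"ry": 0.1,"rz": 0,"grip": -0.4}
    - {"tx": -0.03,"ty": 0,"tz": 0,"rx": 0,"ry": 0.1,"rz": 0,"grip": -0.4}
    - {"tx": -0.035,"ty": 0,"tz": 0,"rx": 0,"ry": 0.1,"rz": 0,"grip": -0.4}
    - {"tx": -0.04,"ty": 0,"tz": 0,"rx": 0,"ry": 0.1,"rz": 0,"grip": -0.4}

```text
time_s: 10.78
tcp_pos: [0.6042, -0.1126, 0.0535]
orientation: [-3.141, 0.002, 3.063]
ft_force: [-1.3, 0.3, -0.4]
finger_gap: 0.0283
```

```bash
python3 - <<'E'
import pickle
from rig import *
from h import *
s=read_state();info(s);cmd(s,(0,-.042),.053,3.0636)
c=capture('scene');pickle.dump(c,open('scene8.pkl','wb'))
cv2.imwrite('pics/z8.png',cv2.resize(c['pixels'][210:320,190:310,::-1],None,fx=5.4,fy=5.4,interpolation=cv2.INTER_CUBIC))
E
```

```text
t 10.78 tray [-0.0216 -0.0419] z 0.0535 rpy [-3.1408e+00  1.8000e-03  3.0627e+00] F [-1.34  0.33 -0.41] gap 0.0283
t [-0.0216 -0.0001  0.0005] r [-0.04  0.1  -0.05]
```

View pics/z8.png

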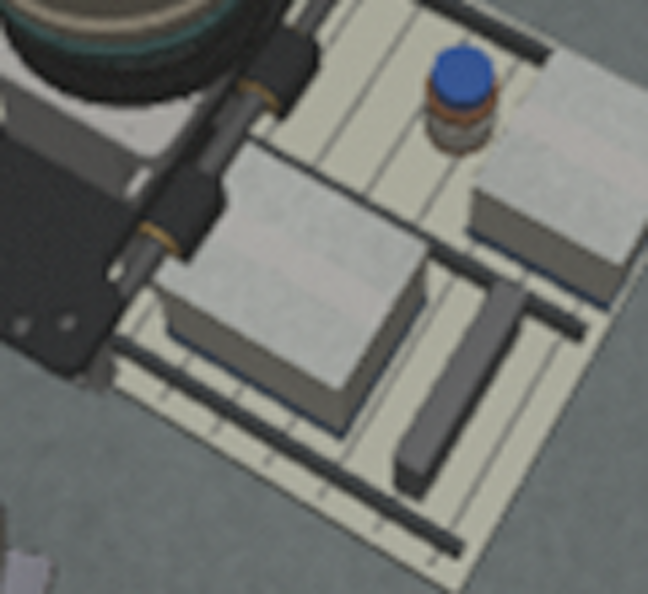

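Request:
servo_tool:
  steps:
    - {"tx": -0.003,"ty": 0,"tz": 0,"rx": 0,"ry": 0.1,"rz": 0,"grip": -0.4}
    - {"tx": -0.006,"ty": 0,"tz": 0,"rx": 0,"ry": 0.1,"rz": 0,"grip": -0.4}
    - {"tx": -0.009,"ty": 0,"tz": 0,"rx": 0,"ry": 0.1,"rz": 0,"grip": -0.4}
    - {"tx": -0.0115,"ty": 0,"tz": 0,"rx": 0,"ry": 0.1,"rz": 0,"grip": -0.4}
    - {"tx": -0.0135,"ty": 0,"tz": 0,"rx": 0,"ry": 0.1,"rz": 0,"grip": -0.4}
    - {"tx": -0.0155,"ty": 0,"tz": 0,"rx": 0,"ry": 0.1,"rz": 0,"grip": -0.4}
    - {"tx": -0.017,"ty": 0,"tz": 0,"rx": 0,"ry": 0.1,"rz": 0,"grip": -0.4}

```text
time_s: 11.7
tcp_pos: [0.6223, -0.1139, 0.0536]
orientation: [-3.141, 0.002, 3.063]
ft_force: [-0.2, 0.3, -0.7]
finger_gap: 0.0282
```

Request:
servo_tool:
  steps:
    - {"tx": -0.001,"ty": 0,"tz": 0,"rx": 0,"ry": 0,"rz": 0,"grip": -0.4}
    - {"tx": -0.002,"ty": 0,"tz": 0,"rx": 0,"ry": 0,"rz": 0,"grip": -0.4}

```text
time_s: 11.95
tcp_pos: [0.6243, -0.1141, 0.0536]
orientation: [-3.141, 0.001, 3.063]
ft_force: [-1.7, -0.8, -0.4]
finger_gap: 0.0279
```

```bash
python3 - <<'E'
import pickle
from rig import *
from h import *
s=read_state();info(s);cmd(s,(0,-.042),.053,3.0636)
c=capture('scene');pickle.dump(c,open('scene9.pkl','wb'))
cv2.imwrite('pics/z9.png',cv2.resize(c['pixels'][230:310,210:300,::-1],None,fx=7,fy=7,interpolation=cv2.INTER_CUBIC))
E
```

```text
t 11.95 tray [-0.0015 -0.0418] z 0.0536 rpy [-3.1409e+00  1.4000e-03  3.0628e+00] F [-1.75 -0.76 -0.44] gap 0.0279
t [-0.0015 -0.0002  0.0006] r [-0.04  0.08 -0.05]
```

View pics/z9.png

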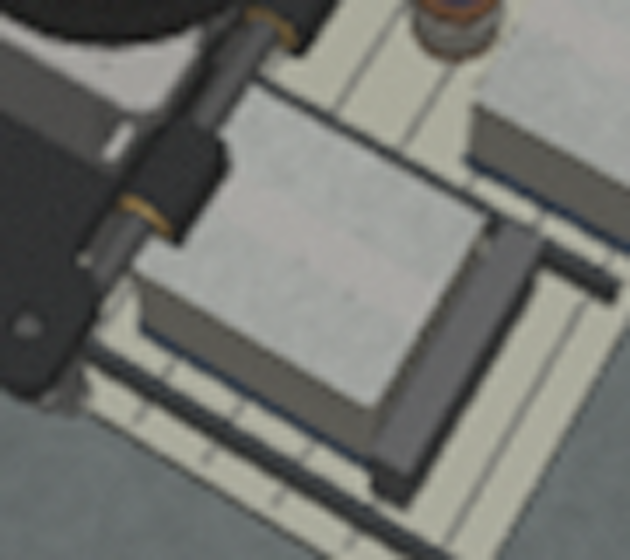

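Request:
servo_tool:
  steps:
    - {"tx": -0.001,"ty": 0,"tz": 0,"rx": 0,"ry": 0,"rz": 0,"grip": -0.4}
    - {"tx": -0.001,"ty": 0,"tz": 0,"rx": 0,"ry": 0,"rz": 0,"grip": -0.4}

```text
time_s: 12.25
tcp_pos: [0.6252, -0.1142, 0.0536]
orientation: [-3.141, 0.001, 3.063]
ft_force: [-1.8, 0.5, 0.8]
finger_gap: 0.0279
```

Request:
servo_tool:
  steps:
    - {"tx": -0.001,"ty": 0,"tz": 0,"rx": 0,"ry": 0,"rz": 0,"grip": -0.4}
    - {"tx": -0.001,"ty": 0,"tz": 0,"rx": 0,"ry": 0,"rz": 0,"grip": -0.4}

```text
time_s: 12.5
tcp_pos: [0.6252, -0.1142, 0.0536]
orientation: [-3.141, -0.001, 3.063]
ft_force: [-5.3, -0.1, 3.9]
finger_gap: 0.0285
```

```bash
python3 - <<'E'
from rig import *
from h import *
info(read_state())
E
```

```text
t 12.5 tray [-0.0005 -0.0419] z 0.0536 rpy [-3.1408e+00 -9.0000e-04  3.0627e+00] F [-5.29 -0.09  3.9 ] gap 0.0285
```

Request:
servo_tool:
  steps:
    - {"tx": -0.0015,"ty": 0,"tz": 0,"rx": 0,"ry": 0,"rz": 0,"grip": -0.4}
    - {"tx": -0.0015,"ty": 0,"tz": 0,"rx": 0,"ry": 0,"rz": 0,"grip": -0.4}

```text
time_s: 12.75
tcp_pos: [0.6252, -0.1142, 0.0537]
orientation: [-3.141, -0.004, 3.063]
ft_force: [-6.2, 0.3, 4.2]
finger_gap: 0.0281
```

```bash
python3 - <<'E'
from rig import *
from h import *
info(read_state())
E
```

```text
t 12.75 tray [-0.0005 -0.0419] z 0.0537 rpy [-3.1407 -0.0039  3.0627] F [-6.19  0.34  4.22] gap 0.0281
```

Request:
servo_tool:
  steps:
    - {"tx": -0.002,"ty": 0,"tz": 0,"rx": 0,"ry": 0.2,"rz": 0,"grip": -0.4}
    - {"tx": -0.003,"ty": 0,"tz": 0,"rx": 0,"ry": 0.2,"rz": 0,"grip": -0.4}

```text
time_s: 13.0
tcp_pos: [0.6251, -0.1142, 0.0537]
orientation: [-3.141, -0.014, 3.063]
ft_force: [-11.5, 1.7, 9.1]
finger_gap: 0.0281
```

```bash
python3 - <<'E'
import pickle
from rig import *
from h import *
s=read_state();info(s)
c=capture('scene')
cv2.imwrite('pics/z10.png',cv2.resize(c['pixels'][230:310,210:300,::-1],None,fx=7,fy=7,interpolation=cv2.INTER_CUBIC))
E
```

```text
t 13.0 tray [-0.0006 -0.0419] z 0.0537 rpy [-3.1405 -0.0139  3.0626] F [-11.53   1.66   9.14] gap 0.0281
```

View pics/z10.png

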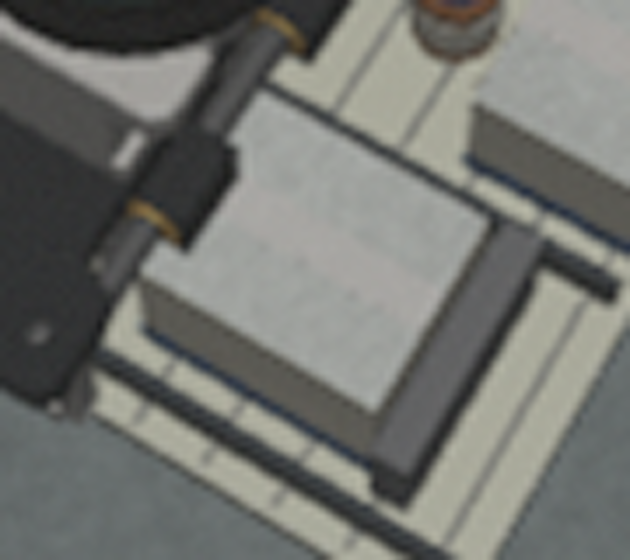

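Request:
servo_tool:
  steps:
    - {"tx": 0.001,"ty": 0,"tz": 0,"rx": 0,"ry": -0.4,"rz": 0,"grip": -0.4}
    - {"tx": 0.004,"ty": 0,"tz": 0,"rx": 0,"ry": -0.8,"rz": 0,"grip": -0.4}
    - {"tx": 0.015,"ty": 0,"tz": 0,"rx": 0,"ry": -0.8,"rz": 0,"grip": -0.4}
    - {"tx": 0.035,"ty": 0,"tz": 0,"rx": 0,"ry": -0.8,"rz": 0,"grip": -0.4}
    - {"tx": 0.04,"ty": 0,"tz": -0.03,"rx": 0,"ry": -0.8,"rz": 0,"grip": -0.4}
    - {"tx": 0.04,"ty": 0,"tz": -0.08,"rx": 0,"ry": -0.8,"rz": 0,"grip": -0.4}
    - {"tx": 0.07,"ty": 0,"tz": -0.12,"rx": 0,"ry": -0.8,"rz": 0,"grip": -0.4}
    - {"tx": 0.12,"ty": 0,"tz": -0.15,"rx": 0,"ry": -0.8,"rz": 0,"grip": -0.4}

```text
time_s: 14.05
tcp_pos: [0.5083, -0.1047, 0.2071]
orientation: [-3.14, 0.004, 3.063]
ft_force: [-0.2, -0.7, 0.0]
finger_gap: 0.0276
```

```bash
python3 - <<'E'
import pickle
from rig import *
from h import *
s=read_state();info(s)
v=[]
for n in('scene','top'):
    c=capture(n);pickle.dump(c,open(f'{n}11.pkl','wb'));v.append(c['pixels'][:,:,::-1])
cv2.imwrite('pics/z11.png',np.hstack([cv2.resize(v[0][220:310,190:300],(550,450),interpolation=cv2.INTER_CUBIC),cv2.resize(v[1][100:290,230:335],(249,450))]))
E
```

```text
t 14.05 tray [-0.1178 -0.0415] z 0.2071 rpy [-3.1404  0.0043  3.0628] F [-0.24 -0.7   0.01] gap 0.0276
```

View pics/z11.png

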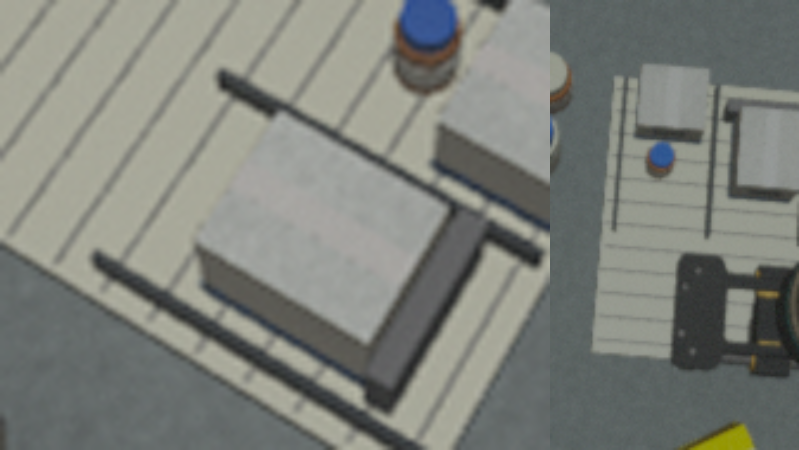

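```bash
python3 - <<'E'
import pickle
from h import *
c=pickle.load(open('top11.pkl','rb'));v=c['pixels'][:,:,::-1]
cv2.imwrite('pics/z12.png',cv2.resize(v[130:205,285:350],None,fx=8,fy=8,interpolation=cv2.INTER_CUBIC))
E
```

```text
(no output)
```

View pics/z12.png

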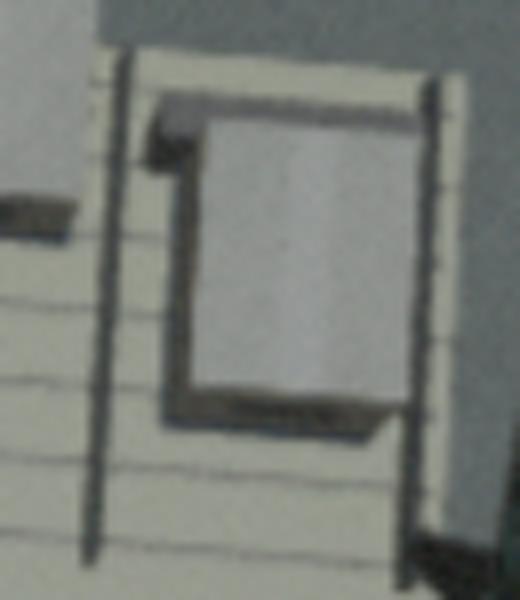

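```bash
python3 - <<'E'
import pickle
from h import *
c=pickle.load(open('top11.pkl','rb'))
t=w2t(onz(c,zp([(205,119),(422,133),(410,402),(188,388)],285,130,8),.07)[:,:2])
print(fit2([(35,28),(35,-28),(-35,-28),(-35,28)],t))
c=pickle.load(open('scene11.pkl','rb'))
b=w2t(onz(c,zp([(205,288),(362,380)],190,220,5),.01)[:,:2]);print(b)
t=w2t(onz(c,zp([(198,240),(365,343),(457,212),(282,112)],190,220,5),.07)[:,:2]);print(fit2([(-35,-28),(35,-28),(35,28),(-35,28)],t))
E
```

```text
(np.float64(0.011), array([ 0.0438, -0.0446]), array([[-0.1, -0.4],
       [ 0.5, -0.1],
       [ 0.1,  0.1],
       [-0.5,  0.4]]))
[[ 0.0092696  -0.07226641]
 [ 0.07586951 -0.07141317]]
(np.float64(-0.019), array([ 0.0459, -0.0463]), array([[ 1.2,  0.4],
       [-2. ,  0.7],
       [ 0.8, -0. ],
       [ 0. , -1.1]]))
```

```bash
python3 -c "
from rig import *
print(job_done())"
```

```text
the job is handed in; nothing more can be done
None
```

I pushed the carton sideways into line with the free right-hand lane and slid it down until it stood against the stop block. I used only the outside faces of the two part-closed fingers, and handed the job in at about 14 s.

**Home against the stop:** the tool stopped advancing while the pushing force rose to 11.5 N. The top camera puts the carton's centre at x = 43.8 mm in the tray frame. Home is about 43 mm, from the measured stop position.

**Square and in line:** the two cameras disagreed slightly.
- **Angle:** the top camera read +0.011 rad and the scene camera -0.019 rad, so the carton is square within measurement error.
- **Sideways position:** they read y = -44.6 and -46.3 mm against the lane centre at -42 mm. The scene camera also read the rails 2–3 mm too far right. A carton at the top camera's reading would still clear the rails by about 9 mm.

**Rails and other items:** I saw no contact with the rails in the pictures. In the lane, the fingertips stayed at about rail-top height or higher and well inside it. The stocked carton and vial looked undisturbed in the last pictures. I did not recheck the bottle, jar, flat box or thermometer at the end.

**Hand clear:** it finished about 0.2 m above the table, behind the carton, with forces near zero.

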